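# Slide the counting chamber out over the edge of the drying plate

### The job

The glass counting chamber (the wider of the two slides, with the H-shaped groove) lies flat on the drying plate and a gloved hand cannot get under it. Slide it along the plate to the front edge, the long edge nearest the robot, until about a third of its length stands out over that edge, roughly square to it, and let go so that it rests there ready to be picked up. Do not lift it off the plate, and leave the narrow slide and the petri dish where they lie.

Things in the scene. Friction and masses are not known exactly. Their poses are not given: they have to be found in the camera images.
- drying_plate: fixed bench-top slide dryer: white housing with a flat, smooth, dark metal top plate without a rim. The top plate is 200 mm deep (its x) by 320 mm wide (its y) and its upper face is 50 mm above the table. Origin: centre of the underside, at table height; x points away from the robot, square to the front edge; y along the front edge to the left; z up. The front edge is at x = -100 mm. A small knob and switch are on the housing's front face, below the top plate.
- counting_chamber: the wider glass slide: a slab 76 mm long (its x) by 35 mm wide (its y) by 5 mm thick, about 35 g, with an H-shaped groove and two small bright square fields in the middle. It lies loose on the top plate, long side pointing roughly at the front edge. Origin: centre of the underside; z up. It tips off if more than half its length passes the edge.
- cavity_slide: the narrower glass slide, to be left alone: a slab 76 mm long (its x) by 26 mm wide (its y) by 5 mm thick, with one round hollow in the middle. It lies loose on the top plate. Origin: centre of the underside.
- petri_dish: round lidded petri dish, 62 mm across, 16 mm high, to be left alone. It stands loose on the top plate. Origin: centre of the underside. The chamber, the narrow slide and the dish lie side by side about 105 mm apart, in any order.
Things that resemble listed ones, but are neither listed nor needed, are in the scene too. Leave any orange or pink look-alike of the counting_chamber alone.

How it is judged (in metres and radians):
At the end, for the whole second after the job is handed in: The counting chamber rests flat on the drying plate, at rest, 14 to 34 mm of its 76 mm length standing out over the front edge (its centre 4 to 24 mm behind the edge), square to the edge within 15 degrees (x of counting_chamber in the frame of drying_plate between -0.096 and -0.076 m and z of counting_chamber in the frame of drying_plate between 0.047 and 0.053 m and angle between counting_chamber's own z axis and vertical below 0.1 rad and angle between the x axis of counting_chamber and the x axis of drying_plate, either way round below 0.26 rad and linear speed of counting_chamber below 0.01 m/s); the robot touches nothing.
It fails at once if the counting chamber is lifted off the plate (by more than 12 mm) (z of counting_chamber in the frame of drying_plate above 0.062 m).
It fails at once if the narrow slide is moved more than 15 mm (distance of cavity_slide from where it was at the start of the episode above 0.015 m).
It fails at once if the petri dish is moved more than 15 mm (distance of petri_dish from where it was at the start of the episode above 0.015 m).
It also fails if it takes over 34 s, if anything falls off the work surface, if the arm or the gripper's body presses on something with over 40 N, if the wrist force passes 120 N, or if a joint passes its speed limit or range.

### The arm

A 6-joint arm with a two-finger parallel gripper is mounted at the origin on a cart in front of the work surface, level with it; the furniture and walls round the work are solid. World frame = base frame: x ahead of the robot, y to its left, z up, the work surface at z = 0. Lengths are in mm, angles in rad, forces in N, time in s.
With the tool pointing down it reaches from about 400 to 825 mm from the base axis. Payload 7 kg.
Tool frame: the origin (TCP) lies at the very end of the fingers, on their centre line; the grasp point (between the pads) lies 19 mm behind it; z points along the fingers, y is the line along which they close (so a half turn about z gives the same grasp; the last joint's range is limited). The gripper opens to 88 mm and grips with 3 to 60 N. Pads are 19 mm wide; open, the fingers measure 130 mm over their backs; the gripper's body (78 mm by 193 mm) begins 47 mm behind the grasp point.
Start: joints at [1.612, 0.359, 0.012, 0, -1.224, -0.288], TCP at [164.914, 654.522, 226.561] pointing down, gripper open.
Joint ranges: [-3.07, 3.07], [-1.43, 2.12], [-1.02, 1.25], [-3.03, 1.67], [-3.05, -0], [-3.03, 3.03]. Speed limits (rad/s): [2.39, 2.39, 3.01, 3.14, 3.14, 3.14].

### API

Orientations are given as a unit quaternion [x, y, z, w].
In Python, from plant import bot gives the robot as it stands. Calls block until the motion is done:
- bot.move_ptp(position, orientation): joint-space move of the TCP to a pose.
- bot.line_to(position, velocity=150, ori=None): straight line of the TCP; ori=None keeps the orientation; velocity is the mean speed in mm/s.
- bot.move_joints(angles): joint-space move.
- bot.move_gripper(opening, force=None): finger opening in mm; force is the grip in N (None keeps the last); returns when the fingers have stopped.
- bot.pause(seconds).
- bot.solve_ik(position, orientation): joint angles nearest the present ones, or None.
- bot.read_state(): the state.
- bot.camera(name): name is "scene" or "top" or "wrist"; returns the picture (400x640x3 uint8, red, green, blue); there is no depth.
- bot.get_calibration(name): a dict with "fx", "fy", "cx", "cy" (pixels), "view" (4x4, takes a point from world to camera coordinates); the wrist camera has in their place "T_tool_cam" (4x4, takes a point from camera to tool coordinates, whose origin is the TCP and whose axes are the flange's). Camera axes: x right, y up, looking along -z (the intrinsics and any distortion apply to the point x, -y, -z); pixel columns grow to the right and rows downward; lengths in mm; the calibration is good to about 2 mm. A picture is of the moment at which its call begins: read the wrist's pose just before it. get_calibration takes no time and is no camera call.
A pose or a line that the arm cannot do raises bot.Unreachable and nothing moves.
- bot.close_job(): hands the job in; it is judged then, once.
The state is a dict: "t": time; "joint_pos": joint angles; "qvel": joint speeds; "tau": joint torques, N m; "tcp_pos": TCP position; "eef_rot": TCP orientation; "contact_force": force on the tool from outside, world axes, zero at the start; "moment": the same for the moment, N m; "width": finger opening in mm; "finger_force": force on a finger pad.
Only numpy, scipy, OpenCV 4.12 (cv2) and the standard library are available. Lean on these libraries where they do the work, as an engineer would, in place of code of your own. Each camera call takes 0.05 s, during which the arm holds its last target. There are 200 camera calls.

## Working session

There is one attempt and no reset: what is moved stays moved. The work goes in short steps, each a Python script; the robot and the scene stay as the last script left them, time stands still between calls to the robot, and variables do not carry over. Pictures are saved under pics/ and viewed, at most 10 in all, crops included, and the job is handed in when it is done.

```bash
mkdir -p pics; ls
python3 - <<'E'
from plant import bot
import cv2
for n in("top","scene"):
    cv2.imwrite(f"pics/{n}0.png",bot.camera(n)[:,:,::-1]); c=bot.get_calibration(n); print(n,{k:(v.tolist() if hasattr(v,'tolist') else v) for k,v in c.items()})
print(bot.get_calibration("wrist")); s=bot.read_state(); print(s["t"],s["tcp_pos"],s["eef_rot"],s["contact_force"])
E
```

```text
pics
top {'fx': 369.01792748116, 'fy': 369.01792748116, 'cx': 316.2015125074807, 'cy': 196.0520180683342, 'view': [[0.010246147951332947, -0.9998989948018276, -0.00984970286119661, -127.24911650884717], [0.9962418043998177, 0.009360444640881132, 0.08610835756371386, -485.38685226157764], [-0.08600746257363251, -0.0106949647226847, 0.9962370872996176, -884.8874074791574], [0.0, 0.0, 0.0, 1.0]]}
scene {'fx': 424.03597359635813, 'fy': 424.03597359635813, 'cx': 321.8820096607345, 'cy': 198.79572637958128, 'view': [[-0.8742118280142862, -0.4854712648048768, 0.00844575684430544, 357.18755397574165], [0.34245468185702366, -0.604157251650558, 0.7195267932136016, -272.1326877417017], [-0.34420701711923973, 0.6319111221736784, 0.6944133229130025, -669.473377655906], [0.0, 0.0, 0.0, 1.0]]}
{'fx': 308.1914450558337, 'fy': 308.1914450558337, 'cx': 317.996053125123, 'cy': 201.34609163433504, 'T_tool_cam': array([[-2.14279713e-04,  9.53243195e-01,  3.02204177e-01,
         8.17895795e+01],
       [ 9.99999860e-01,  3.50618165e-04, -3.96899532e-04,
        -2.58570322e-02],
       [-4.84300052e-04,  3.02204050e-01, -9.53243137e-01,
        -1.58464110e+02],
       [ 0.00000000e+00,  0.00000000e+00,  0.00000000e+00,
         1.00000000e+00]])}
0.1 [164.83912851 654.10286246 225.73322136] [ 9.92387603e-01 -1.23151527e-01 -1.60982189e-05  7.38616778e-04] [-0.27550325  0.13776651 -0.35332575]
```

View pics/top0.png

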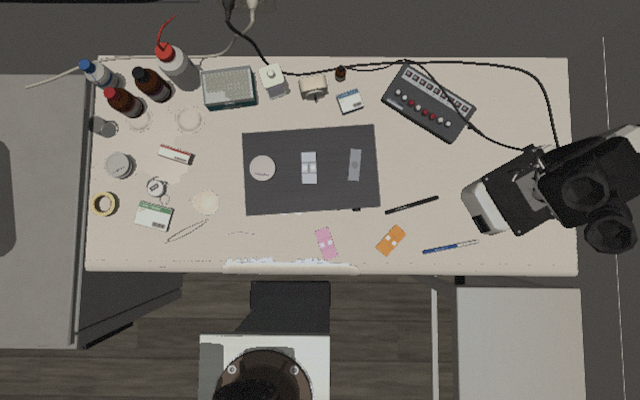

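View pics/scene0.png

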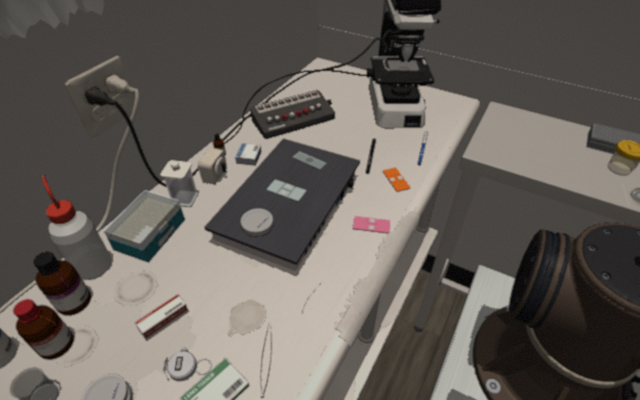

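Top view: the plate's corners are near (243,133), (375,125), (380,207) and (247,214). There are four candidates for the chamber:
- Light slide with an H at (309,168)
- Narrow slide at (355,165)
- Pink look-alike at (326,243)
- Orange look-alike at (391,240)

The one at (309,168) fits: it is clear, wider, has the H, and lies on the plate. I'll confirm with an enlarged crop and measure.

```bash
cat > h.py <<'E'
import numpy as np, cv2
from plant import bot
from scipy.spatial.transform import Rotation as R
def ray(uv,z,c,T):  # T: camera->world
    d=T[:3,:3]@np.array([(uv[0]-c["cx"])/c["fx"],-(uv[1]-c["cy"])/c["fy"],-1.]); o=T[:3,3]
    return o+d*(z-o[2])/d[2]
def top(uv,z):
    c=bot.get_calibration("top"); return ray(uv,z,c,np.linalg.inv(np.array(c["view"])))
def wristT(s):
    T=np.eye(4); T[:3,:3]=R.from_quat(s["eef_rot"]).as_matrix(); T[:3,3]=s["tcp_pos"]
    return T@bot.get_calibration("wrist")["T_tool_cam"]
def down(yaw): # tool x at angle yaw, z down
    return (R.from_euler("z",yaw)*R.from_euler("x",np.pi)).as_quat()
E
python3 - <<'E'
from h import *
im=cv2.imread("pics/top0.png"); cv2.imwrite("pics/crop.png",cv2.resize(im[115:225,230:390],None,fx=5,fy=5,interpolation=cv2.INTER_CUBIC))
g=cv2.cvtColor(im,cv2.COLOR_BGR2GRAY)
P=[top(p,50) for p in [(243,133),(375,125),(380,207),(247,214)]]; print(np.round(P,1)); print([round(np.linalg.norm(P[i]-P[(i+1)%4])) for i in range(4)])
m=np.zeros_like(g); m[138:200,250:368]=(g[138:200,250:368]>95)
for c in cv2.findContours(m,0,2)[0]:
    if cv2.contourArea(c)>100:
        b=cv2.boxPoints(cv2.minAreaRect(c)); W=np.array([top(p,55)[:2] for p in b]); print(b.round().tolist(),W.mean(0).round(1),(W[1]-W[0]).round(),(W[2]-W[1]).round())
print(top((353,208),30))
E
```

```text
[[ 635.1   55.4   50. ]
 [ 657.1 -262.7   50. ]
 [ 459.5 -273.8   50. ]
 [ 439.9   40.5   50. ]]
[319, 198, 315, 196]
[[250.0, 155.0], [274.0, 155.0], [274.0, 180.0], [250.0, 180.0]] [550.6   6.8] [  0. -57.] [-60.  -1.]
[[301.0, 151.0], [316.0, 151.0], [316.0, 183.0], [301.0, 183.0]] [ 552.9 -103.8] [  0. -36.] [-77.  -1.]
[[347.0, 180.0], [350.0, 148.0], [361.0, 149.0], [358.0, 181.0]] [ 560.  -212.3] [77. -7.] [ -2. -27.]
[ 457.62230872 -211.83676406   30.        ]
```

View pics/crop.png

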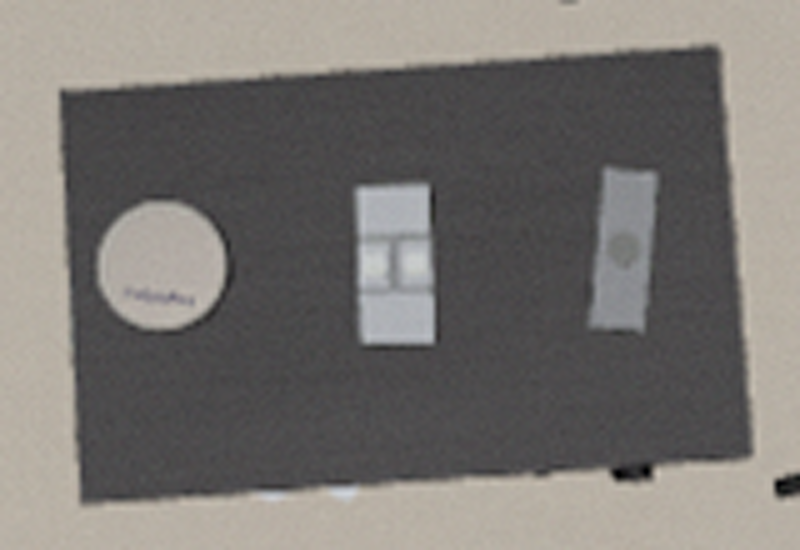

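The crop confirms it: the H groove and two bright square fields are on the slide at crop (395,265). It measures 36×77 mm and its neighbours are about 110 mm away. I'll go above it, staying at a safe radius, and take one close look.

Run:
```python
from h import *
bot.move_ptp([150,500,300],down(-0.25)) 
q=bot.solve_ik([553,-104,170],down(0.04)); print(q)
bot.move_ptp([553,-104,170],down(0.04))
bot.move_gripper(60,8); bot.pause(.3)
s=bot.read_state(); im=bot.camera("wrist"); print(s["t"],s["tcp_pos"],s["width"],s["contact_force"],s["joint_pos"])
im=np.ascontiguousarray(im[:,:,::-1]); cv2.imwrite("pics/w1.png",im)
np.savez("w1.npz",T=wristT(s))
```

```text
[ 1.61937695e-01  2.19669787e-01 -3.19195836e-01  4.44089210e-16
 -1.03193070e+00  1.44885863e+00]
4.4333 [ 553.01917242 -104.02927352  169.99191373] 60.118334653818835 [-0.20182904 -0.0252314   0.32530396] [ 1.61877266e-01  2.19701933e-01 -3.19173439e-01  4.22884613e-08
 -1.03189653e+00  1.44884346e+00]
```

View pics/w1.png

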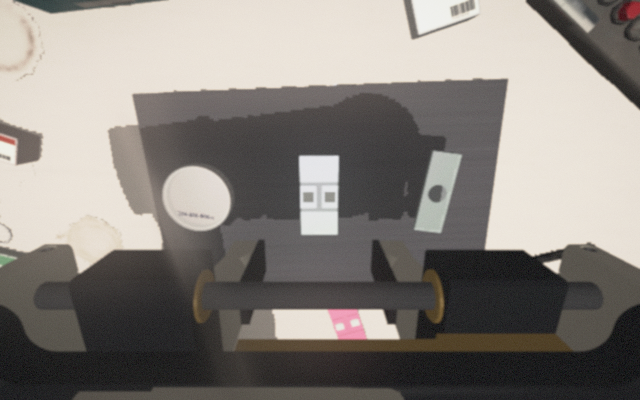

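The chamber shows at (299–339, 155–235), the plate's back corners are at (134,94) and (507,79), and the finger tips are clear of the neighbours.

Run:
```python
from h import *
T=np.load("w1.npz")["T"]; c=bot.get_calibration("wrist"); g=cv2.imread("pics/w1.png",0)
m=np.zeros_like(g); m[145:245,285:355]=g[145:245,285:355]>150
m=cv2.morphologyEx(m,cv2.MORPH_CLOSE,np.ones((15,15)))
k=max(cv2.findContours(m,0,2)[0],key=cv2.contourArea)
q=cv2.approxPolyDP(k,5,True)[:,0]; W=np.array([ray(p,55,c,T)[:2] for p in q]); print(q.tolist(),W.round(1).tolist(),W.mean(0))
b=[ray(p,50,c,T)[:2] for p in[(134,94),(507,79)]]; d=b[1]-b[0]; print(b,np.hypot(*d),np.arctan2(-d[0],-d[1])*-1)
y=.065; print("front-mid from back:",np.mean(b,0)-200*np.array([np.cos(y),np.sin(y)]))
```

```text
[[338, 156], [299, 156], [301, 234], [337, 234]] [[591.1, -120.3], [589.7, -85.6], [514.5, -89.1], [515.9, -123.8]] [ 552.7863401  -104.71467388]
[array([636.33615667,  56.4943549 ]), array([ 660.80785127, -258.95815152])] 316.40029653527097 0.07742141681391965
front-mid from back: [ 448.99435524 -114.22274608]
```

Both views agree: chamber centre (552.8, −104.7), yaw 0.045; front edge middle about (449.3, −115.5), plate yaw about 0.068. So I need to drag it 90 mm.

Run:
```python
from h import *
def st(n):
    s=bot.read_state(); print(n,round(s["t"],2),np.round(s["tcp_pos"],1),round(s["width"],1),np.round(s["contact_force"],1),np.round(s["finger_force"],1)); return s
bot.line_to([552.8,-104.7,75],120,down(.045)); st("above")
bot.line_to([552.8,-104.7,52],25); s=st("low")
if abs(s["contact_force"][2])<4:
    bot.move_gripper(30,6); s=st("grip")
    if 33<s["width"]<37:
        bot.line_to([463,-110.8,52],40,down(.068)); st("dragged")
        im=bot.camera("top"); cv2.imwrite("pics/top1.png",im[:,:,::-1])
```

```text
above 5.42 [ 553.4 -104.7   75.6] 59.9 [-0.5  0.2  0.1] 0.0
low 6.49 [ 552.9 -104.7   52.1] 60.1 [ 0.4 -0.1 -0.2] 0.0
grip 7.03 [ 552.8 -104.7   52.1] 34.8 [0.2 0.6 0.6] 6.0
dragged 9.43 [ 463.1 -110.8   52. ] 34.7 [1.6 1.3 2.7] 6.0
```

Grip held at 34.8 mm and the drag ended where planned. Next I release, rise a little and check with the wrist camera before going further.

Run:
```python
from h import *
bot.move_gripper(56); bot.pause(.2)
bot.line_to([463.1,-110.8,190],100); bot.pause(.3)
s=bot.read_state(); im=np.ascontiguousarray(bot.camera("wrist")[:,:,::-1]); cv2.imwrite("pics/w2.png",im); np.savez("w2.npz",T=wristT(s)); print(s["t"],s["tcp_pos"],s["contact_force"],s["width"])
```

```text
12.1333 [ 463.02553596 -110.79655017  189.75759292] [ 0.01128275 -0.07929999 -0.22462498] 56.102655957413475
```

View pics/w2.png

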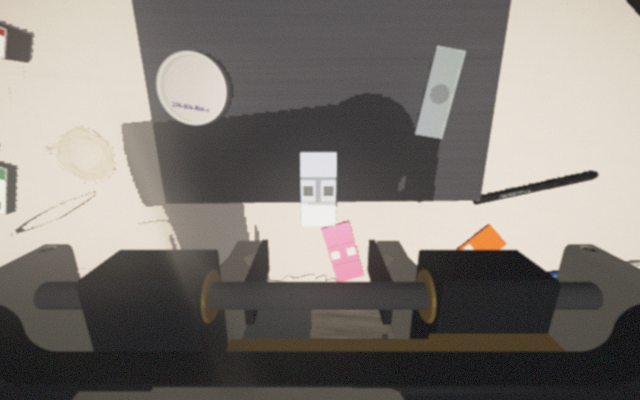

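The chamber spans (300–337, 152–226) and the plate edge is at row ~202, so about a third stands out and it sits square. The dish and narrow slide are undisturbed. I'll check the numbers, then hand in if they are in range.

Run:
```python
from h import *
T=np.load("w2.npz")["T"]; c=bot.get_calibration("wrist")
f=np.mean([ray(p,55,c,T) for p in[(301.5,226),(336,226)]],0); b=np.mean([ray(p,55,c,T) for p in[(300,152),(337,152)]],0)
e=np.mean([ray(p,50,c,T) for p in[(296,202.5),(342,202.5)]],0)
o=e[0]-f[0]; print("length",b[0]-f[0],"overhang",o)
for n,p,z in(("dish",(193,87),66),("slide",(440,93),55)): print(n,ray(p,z,c,T))
if 18<o<30: print(bot.close_job(),bot.read_state()["t"])
```

```text
length 75.47642124046968 overhang 23.63620657407131
dish [550.88312372   2.88243181  66.        ]
slide [ 561.051705   -213.89386991   55.        ]
the job is handed in; nothing more can be done
the job is handed in; nothing more can be done
```

The counting chamber rests on the plate with about 24 mm of its length over the front edge, roughly square to it and released; the narrow slide and petri dish are where they were to within the measurement error, and the job is handed in (no verdict was returned).

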